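Load the film sealer's rollers into the washing tray

TASK

The film sealer has been stripped for its clean-down: gather its three rollers and the reel's steel locking collar into the washing tray, each in its own place. Lay the thick drive roller in the cradle with the wide notches, the long slim guide roller in the cradle whose plates stand far apart, the flanged roller in the cradle whose plates stand close together with its flanges hanging outside them, each centred and cradled at the bottom of its V notches, and put the collar flat over the post; set them down without dropping them. Leave the look-alikes, the empty hollow film core and the capped sample tube, where they lie.

Things in the scene. Friction and masses are not known exactly. Their poses are not given: they have to be found in the camera images.
- drive_roller: Film sealer's drive roller, thick: white plastic barrel 38 mm diameter, 110 mm long, a bare steel axle stub 10 mm diameter, 10 mm long out of each end. 190 g. Lies on the bench, axis 19 mm above it. Origin mid-length on its axis; x = long axis (either way), y and z turn as it rolls.
- guide_roller: Film sealer's guide roller, long and slim: plain white plastic barrel 24 mm diameter, 130 mm long, a steel axle stub 10 mm diameter, 10 mm long out of each end. 110 g. Lies on the bench, axis 12 mm above it. Origin mid-length on its axis; x = long axis (either way), y and z turn as it rolls.
- flanged_roller: Film sealer's flanged roller: white plastic barrel 24 mm diameter, 90 mm long, with a flange 36 mm diameter, 6 mm thick at each end and beyond it a steel axle stub 10 mm diameter, 10 mm long. 100 g. Lies on its flanges, axis 18 mm above the bench. Origin mid-length on its axis; x = long axis (either way), y and z turn as it rolls.
- collar: Film reel's locking collar: plain steel ring, 42 mm outside, 28 mm bore, 24 mm high, 110 g, lying flat on the bench. Origin at the centre of its underside, z up along its bore.
- wide_cradle: Cradle with wide notches, for the drive roller (mm): two upright white plates 8 thick at x = +-38 with 90-degree V notches 48 wide, V bottom z 14, top z 38, open between. The roller's axis rests along x at z 41. Fixed in a shallow tray (rim 25), inserts 78 apart. Origin: underside centre of its grey 150 x 58 x 4 base, 3 above the bench; x along the base.
- long_cradle: Cradle with narrow notches, plates far apart, for the guide roller (mm): two upright white plates 8 thick at x = +-52 with 90-degree V notches 36 wide, V bottom z 16, top z 34, open between. The roller's axis rests along x at z 33. Fixed in a shallow tray (rim 25), inserts 78 apart. Origin: underside centre of its grey 150 x 58 x 4 base, 3 above the bench; x along the base.
- short_cradle: Cradle with narrow notches, plates close, for the flanged roller (mm): two upright white plates 8 thick at x = +-30 with 90-degree V notches 36 wide, V bottom z 16, top z 34, open between. The roller's axis rests along x at z 33, flanges outside. Fixed in a shallow tray (rim 25), inserts 78 apart. Origin: underside centre of its grey 150 x 58 x 4 base, 3 above the bench; x along the base.
- collar_post: Grey insert (mm) with one upright steel post in its middle, 11 diameter, tapered tip, top at z 46; the collar goes over it, flat on the base, its underside at z 4. Fixed in a shallow tray (rim 25), inserts 78 apart. Origin: underside centre of its grey 150 x 58 x 4 base, 3 above the bench; x along the base.
- film_core: Empty film core, a look-alike: hollow white plastic tube 38 mm diameter, 110 mm long, open at both ends (31 mm bore), no axle stubs. 50 g. Lies on the bench, axis 19 mm above it; rolls easily. Origin mid-length on its axis; x = long axis (either way), y and z turn as it rolls.
- sample_tube: Capped sample tube, a look-alike: white tube 28 mm diameter with a pointed bottom at -x and a ribbed grey screw cap at +x, 116 mm long. 35 g. Lies on the bench, axis 14 mm above it; rolls easily. Origin on its axis; it reaches from x = -51 to x = +65 mm; y and z turn with it as it rolls.
Mind the look-alikes: they are no part of the job. Leave any green or pink look-alike of the long_cradle alone. Leave any orange look-alike of the short_cradle alone.

How it is judged (in metres and radians):
At the end, for the whole second after the job is handed in: Each roller in its own cradle: 12 mm lengthwise, 8 mm sideways, 6 mm of seated height, 0.12 rad of the notches' line. Collar flat over the post: 10.5 mm, 5 mm in height, tilt 0.12 rad. All four at rest; film core and sample tube within 30 mm of their start (x of drive_roller in the frame of wide_cradle between -0.012 and 0.012 m and y of drive_roller in the frame of wide_cradle between -0.008 and 0.008 m and z of drive_roller in the frame of wide_cradle between 0.0349 and 0.0469 m and angle between the x axis of drive_roller and the x axis of wide_cradle, either way round below 0.12 rad and linear speed of each of drive_roller, guide_roller, flanged_roller, collar below 0.02 m/s and angular speed of each of drive_roller, guide_roller, flanged_roller below 0.3 rad/s and x of guide_roller in the frame of long_cradle between -0.012 and 0.012 m and y of guide_roller in the frame of long_cradle between -0.008 and 0.008 m and z of guide_roller in the frame of long_cradle between 0.027 and 0.039 m and angle between the x axis of guide_roller and the x axis of long_cradle, either way round below 0.12 rad and x of flanged_roller in the frame of short_cradle between -0.012 and 0.012 m and y of flanged_roller in the frame of short_cradle between -0.008 and 0.008 m and z of flanged_roller in the frame of short_cradle between 0.027 and 0.039 m and angle between the x axis of flanged_roller and the x axis of short_cradle, either way round below 0.12 rad and horizontal distance between collar and collar_post below 0.0105 m and z of collar in the frame of collar_post between -0.001 and 0.009 m and angle between collar's own z axis and vertical below 0.12 rad and distance of each of film_core, sample_tube from where it was at the start of the episode below 0.03 m); the robot touches nothing.
It fails at once if the empty film core is shifted more than 30 mm (distance of film_core from where it was at the start of the episode above 0.03 m).
It fails at once if the capped sample tube is shifted more than 30 mm (distance of sample_tube from where it was at the start of the episode above 0.03 m).
It fails at once if a roller or the collar is dropped or thrown: faster than 0.7 m/s with no finger on it (a free fall of 25 mm) ((linear speed of drive_roller above 0.7 m/s and contact force between the fingers and drive_roller below 0.05 N) or (linear speed of guide_roller above 0.7 m/s and contact force between the fingers and guide_roller below 0.05 N) or (linear speed of flanged_roller above 0.7 m/s and contact force between the fingers and flanged_roller below 0.05 N) or (linear speed of collar above 0.7 m/s and contact force between the fingers and collar below 0.05 N)).
It also fails if it takes over 102 s, if anything falls off the work surface, if the arm or the gripper's body presses on something with over 40 N, if the wrist force passes 120 N, or if a joint passes its speed limit or range.

ROBOT

A 6-joint arm with a two-finger parallel gripper is mounted at the origin on the work surface. World frame = base frame: x ahead of the robot, y to its left, z up, the work surface at z = 0. Lengths are in m, angles in degrees, forces in N, time in s.
With the tool pointing down it reaches from about 0.3 to 0.75 m from the base axis. Payload 8.5 kg.
Tool frame: the origin (TCP) lies at the very end of the fingers, on their centre line; the grasp point (between the pads) lies 19 mm behind it (grip_depth is the distance from the TCP to the grasp point, in m); z points along the fingers, y is the direction in which the jaws open and shut (so a half turn about z gives the same grasp; the last joint's range is limited). The gripper opens to 85 mm and grips with 20 to 120 N. Pads are 22 mm wide; open, the fingers measure 114 mm over their backs; the gripper's body (76 mm by 85 mm) begins 54 mm behind the grasp point. The pads swing forward as they close: fully open they stand 13 mm farther back than shut.
Start: joints at [-75.59, 21.807, 74.336, -0, 83.858, -12.336], TCP at [0.248, -0.491, 0.231] pointing down, gripper open.
Joint ranges: [-178.18, 178.18], [-50.72, 133.34], [12.68, 142.11], [-81.47, 261.47], [9.98, 163.14], [-165.26, 165.26]. Speed limits (degrees/s): [136.94, 136.94, 180, 180, 180, 180].

INTERFACE

Orientations are given as a 3x3 rotation matrix whose columns are the frame's x, y, z axes.
In Python, from rig import observe, get_image, close_job, silhouettes, grip_depth gives the robot as it stands. The module is installed in compiled form; this text tells all that it offers.
- The arm moves only by the shell command python3 -m crank 'ROWS' [FORCE]. ROWS is a JSON object of lists of equal length, an entry for each row: "slide": the shift along the tool's x, y, z in m, a list of three; "roll": the turn about the tool's z in rad; "grip": the finger opening in m, from 0 to 0.0854. A call has exactly 8 rows; each row is the pose to reach, as a shift and turn from the pose commanded when the call began, along the tool's axes at that moment; what a row does not reach only later rows make up. A row lasts 1/10 s, in which the tool goes at most 50 mm and 8.59 degrees, less where a joint would pass 70% of its speed; a pose out of reach is approached as far as the arm can. A call with a gripper value outside its range is refused whole. The fingers move at their own pace and stop on an object; FORCE is the grip in N (left out, the last holds). Time passes only in rows, so rows that repeat a pose let the fingers close, or fill a call up. It gives the time, the measured TCP pose, the force and the opening at its end, in the units of the state.
- observe(): the state, without advancing time (a new reading comes with each control period).
- get_image(name): name is "scene" or "top" or "wrist"; returns a dict with "frame" (480x640x3 uint8, red, green, blue), "fx", "fy", "cx", "cy" (pixels), "D" ([k1, k2, p1, p2, k3] as OpenCV has them; the pictures are not rectified), "xyz" and "rotation" of the camera in the world. Camera axes: x right, y down, z forward; pixel columns grow to the right and rows downward; lengths in m; the calibration is good to about 2 mm. A picture is of the moment at which its call begins. There is no depth.
- close_job(): hands the job in, once; it reports no verdict.
Trained networks look in a picture, given as the dict that the camera call returned (one of the last four; its "shot" number tells which), for a name from the list of things; names that differ only in an ending like _2 or _b are one class to them, and where a whole thing is asked for, a point or a joint stands for the part that bears it (a point fixed in the world has none). Each returns a list of dicts, best first, with "confidence" (0 to 1); they miss things now and then, are a little off and sometimes report something else, mostly with a low value. They report only what shows in the picture. A call takes as long as a camera call. They do not tell look-alikes from the thing itself.
- silhouettes(target, picture): "pixels" (480x640 bool, what is visible of it) and "box" ([centre column, centre row, width, height] in pixels, round what is visible of it).
The state is a dict: "time_s": time; "q": joint angles; "qvel": joint speeds; "joint_efforts": joint torques, N m; "position": TCP position; "tool_rot": TCP orientation; "ft_force": force on the tool from outside, world axes, zero at the start; "wrist_torque": the same for the moment, N m; "grip_width": finger opening in m.
Only numpy, scipy, OpenCV 4.12 (cv2) and the standard library are available. Lean on these libraries where they do the work, as an engineer would, in place of code of your own. Each camera call takes 0.05 s, during which the arm holds its last target.

## Working session

There is one attempt and no reset: what is moved stays moved. The work goes in short steps, Python scripts to look and compute and a shell command to move; the robot and the scene stay as the last step left them, time stands still between calls to the robot, and variables do not carry over. Pictures are saved under pics/ and viewed, and the job is handed in when it is done.

```bash
mkdir -p pics; ls
python3 - <<'E'
from rig import *
import cv2
print(observe()); print(grip_depth if not callable(grip_depth) else grip_depth())
for n in ["scene","top","wrist"]:
    p=get_image(n); cv2.imwrite(f"pics/{n}0.png",p["frame"][:,:,::-1])
    print(n,{k:(v.tolist() if hasattr(v,'tolist') else v) for k,v in p.items() if k!="frame"})
E
```

```text
pics
{'time_s': 0.0, 'q': array([-7.55909429e+01,  2.18420834e+01,  7.43842548e+01, -1.15612869e-03,
        8.38593529e+01, -1.23365669e+01]), 'qvel': array([-0.06081331, -0.061646  ,  0.08153373,  0.18148765, -0.02312664,
        0.07064239]), 'joint_efforts': array([-2.68262565e-04, -4.48458767e+01, -2.31272238e+01, -1.89651241e-04,
        4.83415570e-03,  3.25756787e-05]), 'position': array([ 0.2474282 , -0.49087268,  0.23070448]), 'tool_rot': array([[ 8.93012398e-01,  4.50031891e-01, -3.91598957e-04],
       [ 4.50031962e-01, -8.93011282e-01,  1.44355392e-03],
       [ 2.99943016e-04, -1.46534360e-03, -9.99998881e-01]]), 'ft_force': array([-0.18282268, -1.09432664, -0.91092114]), 'wrist_torque': array([ 0.02637129, -0.07374402,  0.00930658]), 'grip_width': 0.08587017433560505}
0.0187
scene {'fx': 455.75068112577964, 'fy': 455.75068112577964, 'cx': 327.35860092273674, 'cy': 245.85121905345562, 'D': [-0.09095890444628653, 0.0, 0.0, 0.0, 0.0], 'xyz': [1.0711438742802897, -0.3786413163158817, 0.7076559960201207], 'rotation': [[0.654039888257926, 0.4777412428164407, -0.5865109798458
[... 350 characters left out ...]
 1.3938262826031538], 'rotation': [[0.01294935211700318, -0.9927765743131729, 0.11927693731292305], [-0.9999091376700933, -0.013303658392040639, -0.002174644163634974], [0.0037457554111836235, -0.11923793929949057, -0.9928586420775167]], 'shot': 2}
wrist {'fx': 356.50887775192047, 'fy': 356.50887775192047, 'cx': 323.2486805135586, 'cy': 240.14185048249027, 'D': [-0.011961427755502761, 0.0, 0.0, 0.0, 0.0], 'xyz': [0.3202116117721018, -0.453923946895708, 0.37304630301219993], 'rotation': [[0.4504821162991097, -0.8465358375160452, -0.2836246440203676], [-0.8927837266773683, -0.427769155460582, -0.14124718410151574], [-0.0017550711502412114, 0.31684479708138696, -0.9484757742228893]], 'shot': 3}
```

View pics/scene0.png

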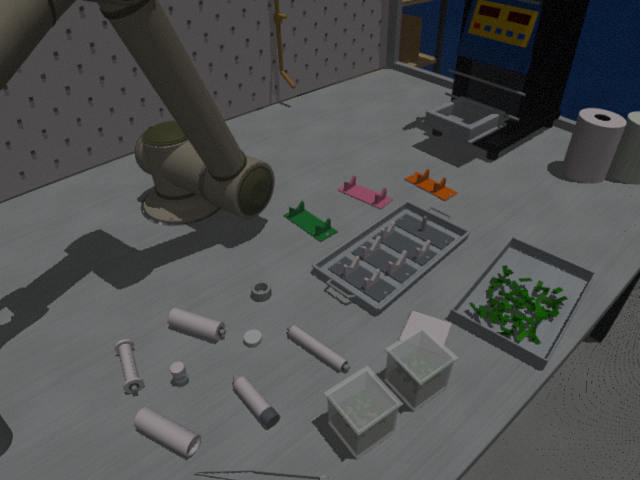

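View pics/top0.png

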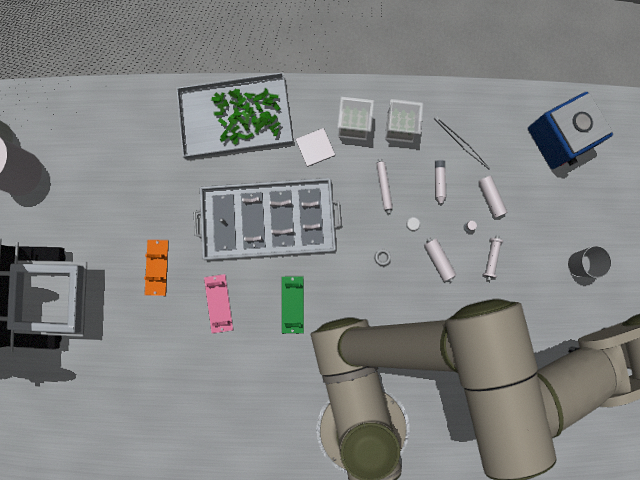

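View pics/wrist0.png

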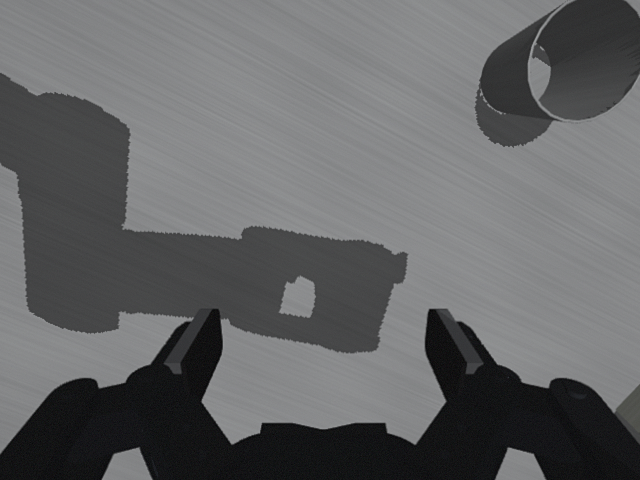

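```bash
cat > h.py <<'E'
import numpy as np, cv2
from rig import *
def K(p): return np.array([[p["fx"],0,p["cx"]],[0,p["fy"],p["cy"]],[0,0,1]])
def ray(p,uv,z):
    uv=np.asarray(uv,float).reshape(-1,1,2)
    n=cv2.undistortPoints(uv,K(p),np.array(p["D"])).reshape(-1,2)
    d=np.c_[n,np.ones(len(n))]@np.array(p["rotation"]).T
    o=np.array(p["xyz"]); t=(z-o[2])/d[:,2]
    return o+d*t[:,None]
def proj(p,X):
    R=np.array(p["rotation"]); 
    return cv2.projectPoints(np.asarray(X,float).reshape(-1,1,3),cv2.Rodrigues(R.T)[0],-R.T@np.array(p["xyz"]),K(p),np.array(p["D"]))[0].reshape(-1,2)
E
python3 - <<'E'
from h import *
p=get_image("top"); f=p["frame"]
cv2.imwrite("pics/c1.png",cv2.resize(f[170:270,190:350],None,fx=5,fy=5,interpolation=2)[:,:,::-1])
cv2.imwrite("pics/c2.png",cv2.resize(f[150:300,360:520],None,fx=4,fy=4,interpolation=2)[:,:,::-1])
for n in ["drive_roller","guide_roller","flanged_roller","collar","wide_cradle","long_cradle","short_cradle","collar_post","film_core","sample_tube"]:
    for s in silhouettes(n,p):
        px=s["pixels"].sum()
        print(n,round(s["confidence"],2),np.round(s["box"]),px)
E
```

```text
drive_roller 0.98 [441. 257.  33.  39.] 567
guide_roller 0.86 [384. 187.  19.  56.] 466
flanged_roller 0.8 [494. 257.  23.  49.] 393
wide_cradle 0.86 [283. 218.  27.  58.] 1250
wide_cradle 0.46 [310. 215.  21.  57.] 1087
long_cradle 0.94 [219. 303.  32.  56.] 1148
long_cradle 0.9 [253. 221.  24.  58.] 1243
long_cradle 0.67 [294. 306.  23.  55.] 1244
short_cradle 0.74 [311. 216.  22.  57.] 1230
short_cradle 0.67 [155. 268.  24.  54.] 1195
collar_post 0.89 [225. 223.  23.  54.] 1182
film_core 0.81 [494. 198.  30.  42.] 611
sample_tube 0.71 [441. 181.  13.  44.] 440
```

View pics/c1.png

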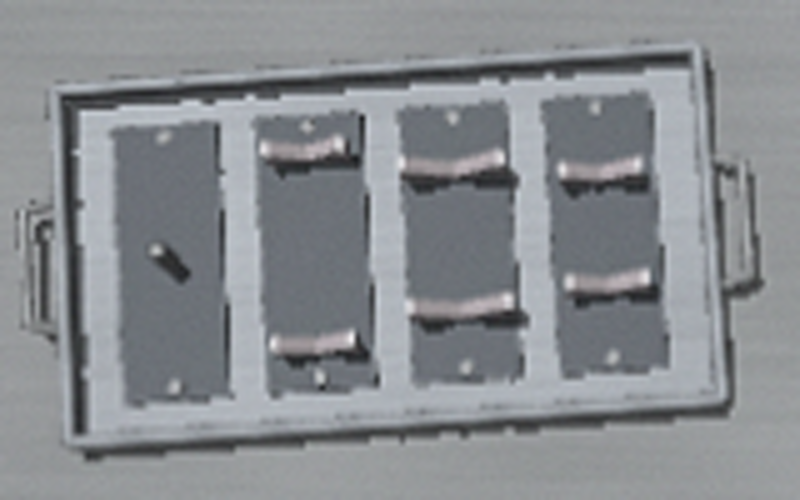

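View pics/c2.png

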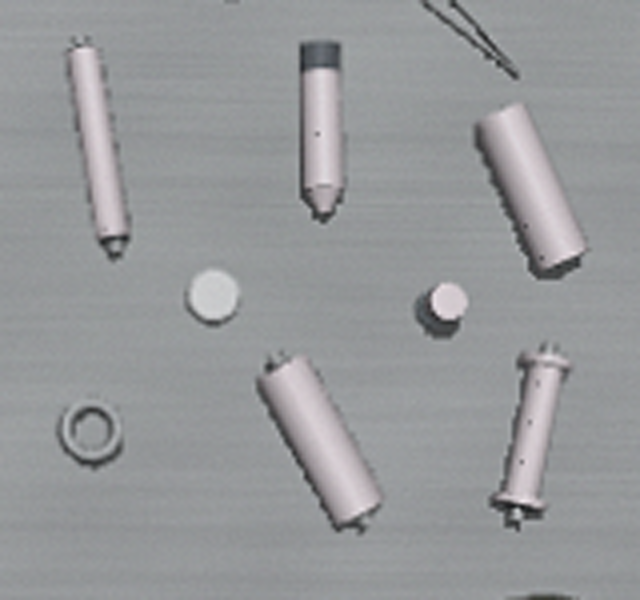

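```bash
cat > m.py <<'E'
from h import *
import sys
p=get_image("top")
def c(pts,s,o): return (np.array(pts,float)+.5)/s-.5+np.array(o)
print("tool",observe()["position"])
for n,pts in dict(post=[(163,137),(176,386)],long=[(307,126),(320,377)],wide=[(453,117),(466,366)],short=[(596,107),(612,357)]).items():
    w=ray(p,c(pts,5,(190,170)),.007); d=w[0]-w[1]
    print(n,w.mean(0).round(4),"len",np.linalg.norm(d).round(4),"ang",np.degrees(np.arctan2(d[1],d[0])).round(2))
for n,pts,z in [("posttop",[(156,250)],.049),("long plates",[(304,148),(314,343)],.037),("wide",[(453,163),(461,306)],.041),("short",[(599,168),(607,282)],.037)]:
    w=ray(p,c(pts,5,(190,170)),z); d=w[0]-w[-1]
    print(n,w.mean(0).round(4),"len",np.linalg.norm(d).round(4),"ang",np.degrees(np.arctan2(d[1],d[0])).round(2))
for n,pts,z in [("guide",[(79,38),(115,256)],.012),("drive",[(272,355),(362,527)],.019),("flanged",[(548,347),(513,525)],.018),("collar",[(91,430)],.024)]:
    w=ray(p,c(pts,4,(360,150)),z); d=w[0]-w[-1]
    print(n,w.mean(0).round(4),"len",np.linalg.norm(d).round(4),"ang",np.degrees(np.arctan2(d[1],d[0])).round(2))
E
python3 m.py
```

```text
tool [ 0.24752146 -0.49112206  0.23130769]
post [0.542  0.3791 0.007 ] len 0.1356 ang 5.07
long [0.5484 0.3014 0.007 ] len 0.1364 ang 4.64
wide [0.5548 0.2231 0.007 ] len 0.1352 ang 4.26
short [0.561  0.1457 0.007 ] len 0.1358 ang 4.52
posttop [0.5417 0.3785 0.049 ] len 0.0 ang 0.0
long plates [0.5471 0.2999 0.037 ] len 0.1037 ang 4.63
wide [0.5532 0.2219 0.041 ] len 0.0758 ang 4.48
short [0.5598 0.1456 0.037 ] len 0.0607 ang 4.87
guide [ 0.644  -0.0513  0.012 ] len 0.1516 ang 9.01
drive [ 0.4462 -0.1969  0.019 ] len 0.1283 ang 27.59
flanged [ 0.4511 -0.3431  0.018 ] len 0.1227 ang -12.64
collar [ 0.4513 -0.0455  0.024 ] len 0.0 ang 0.0
```

```bash
cat > plan.py <<'E'
from rig import *
import numpy as np, sys
x,y,z,a=map(float,sys.argv[1:5])
s=observe(); R=s["tool_rot"]; d=R.T@(np.array([x,y,z])-s["position"])
cur=np.degrees(np.arctan2(R[1,0],R[0,0])); r=(cur-a+90)%180-90
print("t",round(s["time_s"],2),"pos",s["position"].round(4),"ang",cur.round(2),"slide",d.round(4),"roll",np.radians(r).round(4),"grip",s["grip_width"].round(4),"f",s["ft_force"].round(1),"q6",s["q"][5].round(1))
E
python3 plan.py .4462 -.1969 .12 27.59; python3 plan.py .4462 -.1969 .005 27.59
```

```text
Traceback (most recent call last):
  File "plan.py", line 6, in <module>
    print("t",round(s["time_s"],2),"pos",s["position"].round(4),"ang",cur.round(2),"slide",d.round(4),"roll",np.radians(r).round(4),"grip",s["grip_width"].round(4),"f",s["ft_force"].round(1),"q6",s["q"][5].round(1))
                                                                                                                                           ^^^^^^^^^^^^^^^^^^^^^
AttributeError: 'float' object has no attribute 'round'
Traceback (most recent call last):
  File "plan.py", line 6, in <module>
    print("t",round(s["time_s"],2),"pos",s["position"].round(4),"ang",cur.round(2),"slide",d.round(4),"roll",np.radians(r).round(4),"grip",s["grip_width"].round(4),"f",s["ft_force"].round(1),"q6",s["q"][5].round(1))
                                                                                                                                           ^^^^^^^^^^^^^^^^^^^^^
AttributeError: 'float' object has no attribute 'round'
```

```bash
sed -i 's/s\["grip_width"\].round(4)/round(s["grip_width"],4)/' plan.py
python3 plan.py .4462 -.1969 .12 27.59
```

```text
t 0.75 pos [ 0.2475 -0.4911  0.2313] ang 26.75 slide [ 0.3098 -0.1733  0.1113] roll -0.0147 grip 0.0854 f [0.2 0.4 0.5] q6 -12.3
```

```bash
python3 -m crank '{"slide":[[0.04,-0.022,0.0],[0.08,-0.045,0.01],[0.12,-0.067,0.03],[0.16,-0.09,0.05],[0.2,-0.112,0.07],[0.24,-0.134,0.09],[0.28,-0.157,0.1],[0.31,-0.173,0.111]],"roll":[0,0,0,0,-0.01,-0.015,-0.015,-0.015],"grip":[0.065,0.065,0.065,0.065,0.065,0.065,0.065,0.065]}' 40; python3 plan.py .4462 -.1969 .005 27.59
python3 - <<'E'
from h import *
p=get_image("wrist"); cv2.imwrite("pics/w1.png",p["frame"][:,:,::-1])
E
```

```text
time_s: 1.55
position: [0.4474, -0.1948, 0.1199]
tool_rot: [[0.886, 0.464, 0.0], [0.464, -0.886, 0.0], [0.0, -0.0, -1.0]]
ft_force: [0.3, 0.0, 0.4]
grip_width: 0.0649
t 1.55 pos [ 0.4474 -0.1948  0.1199] ang 27.67 slide [-0.0021  0.0013  0.1149] roll 0.0014 grip 0.0649 f [0.3 0.  0.4] q6 24.9
```

View pics/w1.png

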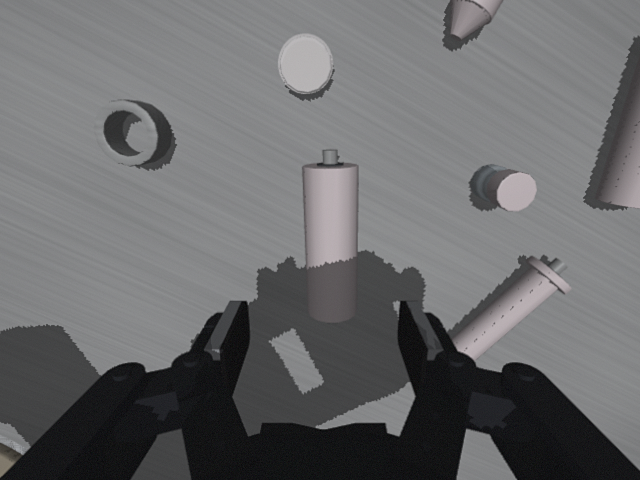

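```bash
cat > ov.py <<'E'
from h import *
import sys
# project predicted axis points of a roller: x y z ang half
x,y,z,a,L=map(float,sys.argv[1:6]); a=np.radians(a)
p=get_image("wrist")
print(proj(p,[[x+t*np.cos(a),y+t*np.sin(a),z] for t in (-L,0,L)]).round(1))
E
python3 ov.py .4462 -.1969 .019 27.59 .055
```

```text
[[328.9 314.6]
 [329.6 247.2]
 [330.4 170. ]]
```

```bash
python3 -m crank '{"slide":[[-0.002,0.001,0.03],[-0.002,0.001,0.06],[-0.002,0.001,0.085],[-0.002,0.001,0.1],[-0.002,0.001,0.11],[-0.002,0.001,0.115],[-0.002,0.001,0.115],[-0.002,0.001,0.115]],"roll":[0,0,0,0,0,0,0,0],"grip":[0.065,0.065,0.065,0.065,0.065,0.065,0.065,0.03]}'
python3 -m crank '{"slide":[[0,0,0],[0,0,0],[0,0,0],[0,0,0],[0,0,0],[0,0,0],[0,0,-0.01],[0,0,-0.03]],"roll":[0,0,0,0,0,0,0,0],"grip":[0.03,0.03,0.03,0.03,0.03,0.03,0.03,0.03]}'
python3 plan.py .554 .2226 .12 4.65
```

```text
time_s: 2.45
position: [0.4455, -0.1993, 0.006]
tool_rot: [[0.886, 0.463, 0.001], [0.463, -0.886, -0.001], [0.001, 0.001, -1.0]]
ft_force: [0.1, -0.1, 1.0]
grip_width: 0.0521
time_s: 3.25
position: [0.4445, -0.1984, 0.0353]
tool_rot: [[0.886, 0.463, -0.002], [0.463, -0.886, 0.002], [-0.001, -0.003, -1.0]]
ft_force: [-0.6, -0.5, -1.8]
grip_width: 0.0366
t 3.25 pos [ 0.4445 -0.1984  0.0353] ang 27.6 slide [ 0.292  -0.3226 -0.0842] roll 0.4006 grip 0.0366 f [-0.6 -0.5 -1.8] q6 24.4
```

```bash
python3 -m crank '{"slide":[[0.01,-0.01,-0.03],[0.035,-0.035,-0.06],[0.065,-0.07,-0.08],[0.095,-0.105,-0.085],[0.125,-0.14,-0.085],[0.155,-0.175,-0.085],[0.185,-0.21,-0.085],[0.215,-0.24,-0.085]],"roll":[0.03,0.1,0.15,0.2,0.25,0.3,0.35,0.4],"grip":[0.03,0.03,0.03,0.03,0.03,0.03,0.03,0.03]}'
python3 plan.py .554 .2226 .12 4.65
```

```text
time_s: 4.05
position: [0.524, 0.1157, 0.121]
tool_rot: [[0.997, 0.08, -0.0], [0.08, -0.997, 0.0], [-0.0, -0.0, -1.0]]
ft_force: [1.2, -1.0, -2.6]
grip_width: 0.0363
t 4.05 pos [0.524  0.1157 0.121 ] ang 4.61 slide [ 0.0385 -0.1041  0.001 ] roll -0.0007 grip 0.0363 f [ 1.2 -1.  -2.6] q6 85.2
```

```bash
python3 -m crank '{"slide":[[0.01,-0.035,0],[0.025,-0.07,0],[0.036,-0.095,0],[0.0385,-0.104,0],[0.0385,-0.104,0],[0.0385,-0.104,0.01],[0.0385,-0.104,0.02],[0.0385,-0.104,0.03]],"roll":[0,0,0,0,0,0,0,0],"grip":[0.03,0.03,0.03,0.03,0.03,0.03,0.03,0.03]}'
python3 plan.py .554 .2226 .03 4.65
python3 - <<'E'
from h import *
for n in("wrist","scene","top"):
    p=get_image(n); f=p["frame"]
    if n=="scene": f=cv2.resize(f[170:330,280:500],None,fx=3,fy=3)
    if n=="top": f=cv2.resize(f[170:270,190:350],None,fx=4,fy=4)
    cv2.imwrite(f"pics/d2{n}.png",f[:,:,::-1])
E
```

```text
time_s: 4.85
position: [0.554, 0.2191, 0.0892]
tool_rot: [[0.997, 0.08, -0.001], [0.08, -0.997, -0.0], [-0.001, 0.0, -1.0]]
ft_force: [0.6, -0.2, -3.1]
grip_width: 0.0364
t 4.85 pos [0.554  0.2191 0.0892] ang 4.61 slide [ 0.0004 -0.0035  0.0592] roll -0.0007 grip 0.0364 f [ 0.6 -0.2 -3.1] q6 95.6
```

View pics/d2wrist.png

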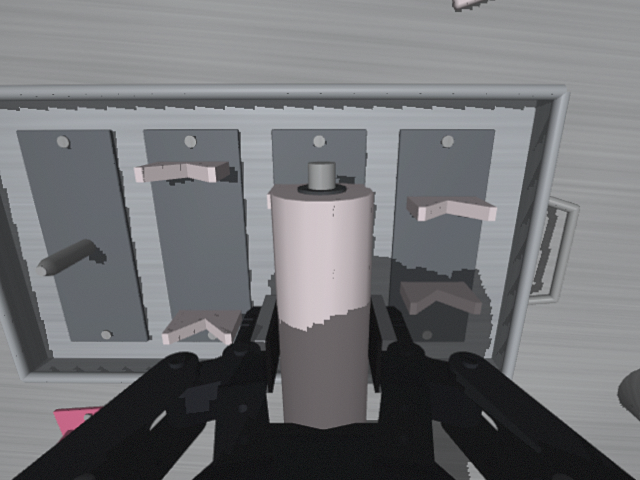

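View pics/d2scene.png

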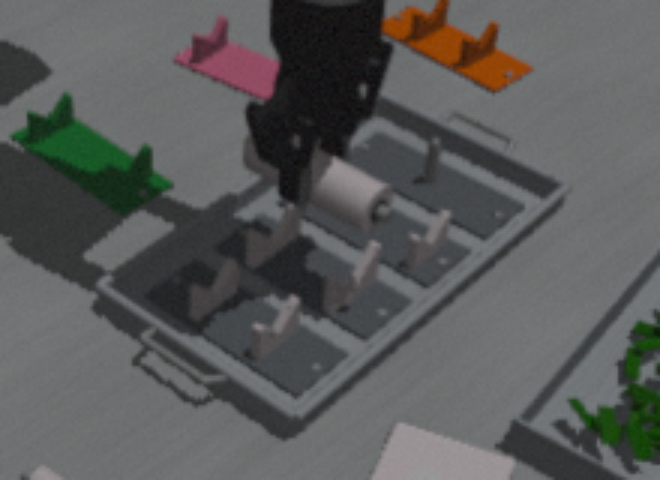

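```bash
cat > chk.py <<'E'
from h import *
import sys
h,half,r=map(float,sys.argv[1:4]) # axis above tcp, half barrel, radius
s=observe();R=s["tool_rot"];P=s["position"];p=get_image("wrist")
pts=[P+R@np.array([half,k*r,-h]) for k in(-1,0,1)]+[P+R@np.array([half,0,-h-r])]
print("predicted end: sides/centre/top",proj(p,pts).round(1).tolist())
pts=[P+R@np.array([half+0.01,0,-h-r])]
print("for +10mm",proj(p,pts).round(1).tolist())
E
python3 chk.py .0135 .055 .019
```

```text
predicted end: sides/centre/top [[272.7, 197.1], [324.6, 197.2], [376.5, 197.2], [324.8, 209.4]]
for +10mm [[324.9, 177.6]]
```

```bash
python3 -m crank '{"slide":[[0,-0.0035,0.01],[-0.001,-0.0035,0.022],[-0.001,-0.0035,0.034],[-0.001,-0.0035,0.044],[-0.001,-0.0035,0.05],[-0.001,-0.0035,0.054],[-0.001,-0.0035,0.056],[-0.001,-0.0035,0.057]],"roll":[0,0,0,0,0,0,0,0],"grip":[0.03,0.03,0.03,0.03,0.03,0.03,0.03,0.03]}'
python3 plan.py .554 .2226 .03 4.65
```

```text
time_s: 5.85
position: [0.5532, 0.2236, 0.0334]
tool_rot: [[0.997, 0.082, 0.0], [0.082, -0.997, 0.0], [0.0, -0.0, -1.0]]
ft_force: [0.1, -1.1, -1.6]
grip_width: 0.0369
t 5.85 pos [0.5532 0.2236 0.0334] ang 4.68 slide [0.0007 0.001  0.0034] roll 0.0006 grip 0.0369 f [ 0.1 -1.1 -1.6] q6 96.0
```

```bash
python3 -m crank '{"slide":[[0,0,0.001],[0,0,0.002],[0,0,0.003],[0,0,0.003],[0,0,0.003],[0,0,0.003],[0,0,0.003],[0,0,0.003]],"roll":[0,0,0,0,0,0,0,0],"grip":[0.03,0.03,0.03,0.03,0.055,0.055,0.055,0.055]}'
python3 - <<'E'
from h import *
print(observe()["ft_force"])
for n in("wrist","scene"):
    p=get_image(n); f=p["frame"]
    if n=="scene": f=cv2.resize(f[170:330,280:500],None,fx=3,fy=3)
    cv2.imwrite(f"pics/d3{n}.png",f[:,:,::-1])
E
```

```text
time_s: 6.65
position: [0.5531, 0.2237, 0.0302]
tool_rot: [[0.997, 0.082, -0.0], [0.082, -0.997, 0.0], [-0.0, -0.0, -1.0]]
ft_force: [1.6, 0.3, 0.6]
grip_width: 0.0551
[1.63927764 0.32394794 0.61627425]
```

View pics/d3wrist.png

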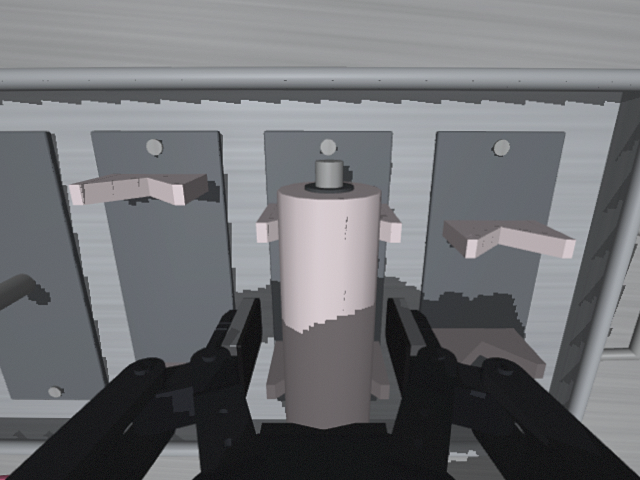

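View pics/d3scene.png

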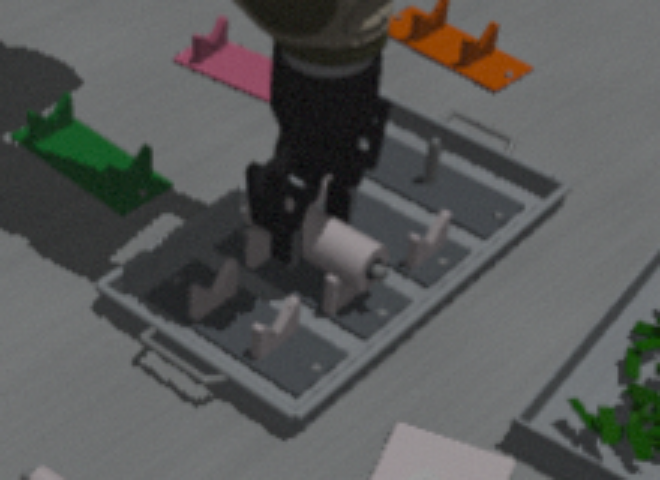

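```bash
python3 -m crank '{"slide":[[0,0,-0.02],[0,0,-0.05],[0,0,-0.09],[0.01,0.03,-0.1],[0.02,0.065,-0.1],[0.03,0.1,-0.1],[0.04,0.14,-0.1],[0.05,0.18,-0.1]],"roll":[0,0,0,0,-0.02,-0.04,-0.06,-0.076],"grip":[0.055,0.055,0.055,0.055,0.055,0.055,0.055,0.055]}'
python3 plan.py .644 -.0513 .10 9.01
```

```text
time_s: 7.55
position: [0.6179, 0.0468, 0.1304]
tool_rot: [[0.987, 0.158, 0.0], [0.158, -0.987, 0.0], [0.0, -0.0, -1.0]]
ft_force: [0.3, 0.1, -0.6]
grip_width: 0.0551
t 7.55 pos [0.6179 0.0468 0.1304] ang 9.11 slide [0.0102 0.101  0.0304] roll 0.0017 grip 0.0551 f [ 0.3  0.1 -0.6] q6 74.3
```

```bash
python3 -m crank '{"slide":[[0.004,0.03,0],[0.008,0.06,0.01],[0.01,0.09,0.02],[0.01,0.101,0.03],[0.01,0.101,0.03],[0.01,0.101,0.03],[0.01,0.101,0.03],[0.01,0.101,0.03]],"roll":[0,0,0,0,0,0,0,0],"grip":[0.055,0.055,0.055,0.055,0.055,0.055,0.055,0.055]}'
python3 plan.py .644 -.0513 .003 9.01;python3 ov.py .644 -.0513 .012 9.01 .065
python3 - <<'E'
from h import *
p=get_image("wrist"); cv2.imwrite("pics/w3.png",p["frame"][:,:,::-1])
E
```

```text
time_s: 8.35
position: [0.6435, -0.0487, 0.101]
tool_rot: [[0.987, 0.159, 0.001], [0.159, -0.987, -0.0], [0.001, 0.0, -1.0]]
ft_force: [0.6, -0.3, 1.2]
grip_width: 0.0548
t 8.35 pos [ 0.6435 -0.0487  0.101 ] ang 9.12 slide [0.     0.0026 0.098 ] roll 0.002 grip 0.0548 f [ 0.6 -0.3  1.2] q6 66.0
[[327.2 328. ]
 [327.8 245.8]
 [328.5 148.5]]
```

View pics/w3.png

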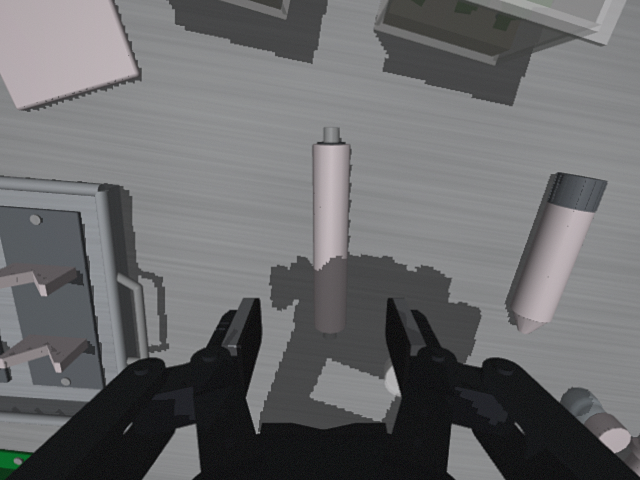

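```bash
python3 -m crank '{"slide":[[0.001,0.003,0.03],[0.001,0.0035,0.055],[0.001,0.0035,0.075],[0.001,0.0035,0.088],[0.001,0.0035,0.095],[0.001,0.0035,0.097],[0.001,0.0035,0.097],[0.001,0.0035,0.097]],"roll":[0.002,0.002,0.002,0.002,0.002,0.002,0.002,0.002],"grip":[0.055,0.055,0.055,0.055,0.055,0.055,0.055,0.015]}'
python3 -m crank '{"slide":[[0,0,0],[0,0,0],[0,0,0],[0,0,0],[0,0,0],[0,0,0],[0,0,-0.01],[0,0,-0.03]],"roll":[0,0,0,0,0,0,0,0],"grip":[0.015,0.015,0.015,0.015,0.015,0.015,0.015,0.015]}'
python3 plan.py .5478 .3008 .13 4.65
```

```text
time_s: 9.25
position: [0.6454, -0.0533, 0.0043]
tool_rot: [[0.988, 0.155, 0.002], [0.155, -0.988, -0.0], [0.002, 0.001, -1.0]]
ft_force: [-0.3, 0.1, -0.3]
grip_width: 0.0419
time_s: 10.05
position: [0.644, -0.053, 0.0326]
tool_rot: [[0.988, 0.155, -0.003], [0.155, -0.988, 0.001], [-0.003, -0.001, -1.0]]
ft_force: [0.3, -0.8, -0.3]
grip_width: 0.0224
t 10.05 pos [ 0.644  -0.053   0.0326] ang 8.92 slide [-0.0404 -0.3646 -0.0968] roll 0.0746 grip 0.0224 f [ 0.3 -0.8 -0.3] q6 65.9
```

```bash
python3 -m crank '{"slide":[[0,-0.01,-0.03],[-0.002,-0.03,-0.06],[-0.006,-0.06,-0.085],[-0.01,-0.1,-0.097],[-0.015,-0.14,-0.097],[-0.02,-0.18,-0.097],[-0.025,-0.22,-0.097],[-0.03,-0.26,-0.097]],"roll":[0,0,0.02,0.03,0.04,0.05,0.06,0.075],"grip":[0.015,0.015,0.015,0.015,0.015,0.015,0.015,0.015]}'
python3 plan.py .5478 .3008 .13 4.65
```

```text
time_s: 10.85
position: [0.5741, 0.2004, 0.1308]
tool_rot: [[0.997, 0.08, 0.0], [0.08, -0.997, 0.0], [0.0, -0.0, -1.0]]
ft_force: [0.8, 0.9, -1.7]
grip_width: 0.0224
t 10.85 pos [0.5741 0.2004 0.1308] ang 4.59 slide [-0.0182 -0.1022  0.0008] roll -0.001 grip 0.0224 f [ 0.8  0.9 -1.7] q6 93.5
```

```bash
python3 -m crank '{"slide":[[-0.006,-0.035,0],[-0.012,-0.07,0],[-0.016,-0.095,0],[-0.018,-0.102,0],[-0.018,-0.102,0.01],[-0.018,-0.102,0.025],[-0.018,-0.102,0.04],[-0.018,-0.102,0.05]],"roll":[0,0,0,0,0,0,0,0],"grip":[0.015,0.015,0.015,0.015,0.015,0.015,0.015,0.015]}'
python3 plan.py .5478 .3008 .028 4.65
python3 chk.py .008 .065 .012
python3 - <<'E'
from h import *
p=get_image("wrist"); cv2.imwrite("pics/w4.png",p["frame"][:,:,::-1])
E
```

```text
time_s: 11.65
position: [0.5487, 0.2976, 0.0787]
tool_rot: [[0.997, 0.079, -0.002], [0.079, -0.997, -0.001], [-0.002, 0.001, -1.0]]
ft_force: [0.7, -0.0, -0.5]
grip_width: 0.0223
t 11.65 pos [0.5487 0.2976 0.0787] ang 4.54 slide [-0.0006 -0.0033  0.0507] roll -0.0019 grip 0.0223 f [ 0.7 -0.  -0.5] q6 103.1
predicted end: sides/centre/top [[292.3, 167.7], [324.6, 167.7], [356.8, 167.7], [324.7, 172.1]]
for +10mm [[324.7, 141.6]]
```

View pics/w4.png

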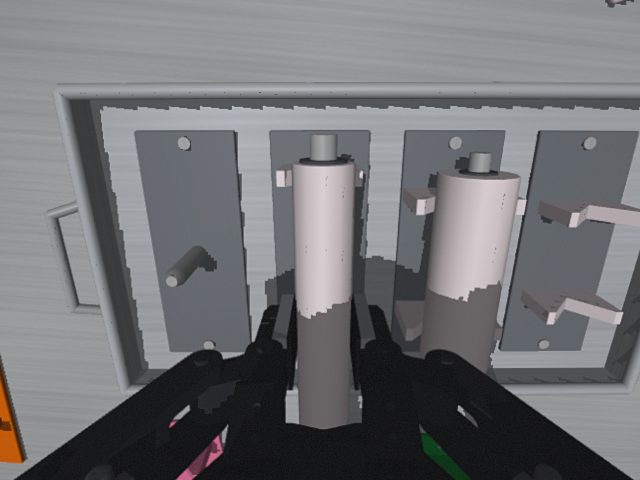

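```bash
python3 -m crank '{"slide":[[-0.001,-0.0033,0.01],[-0.002,-0.0033,0.022],[-0.002,-0.0033,0.032],[-0.002,-0.0033,0.039],[-0.002,-0.0033,0.044],[-0.002,-0.0033,0.047],[-0.002,-0.0033,0.049],[-0.002,-0.0033,0.05]],"roll":[0,0,0,0,0,0,0,0],"grip":[0.015,0.015,0.015,0.015,0.015,0.015,0.015,0.015]}'
python3 plan.py .5478 .3008 .028 4.65
```

```text
time_s: 12.55
position: [0.5467, 0.3022, 0.0307]
tool_rot: [[0.997, 0.081, 0.001], [0.081, -0.997, -0.0], [0.001, 0.0, -1.0]]
ft_force: [-1.6, -2.0, 4.8]
grip_width: 0.0225
t 12.55 pos [0.5467 0.3022 0.0307] ang 4.64 slide [0.001  0.0015 0.0027] roll -0.0003 grip 0.0225 f [-1.6 -2.   4.8] q6 103.5
```

```bash
python3 -m crank '{"slide":[[0,0,0],[0,0,0.001],[0,0,0.001],[0,0,0.001],[0,0,0.001],[0,0,0.001],[0,0,0.001],[0,0,0.001]],"roll":[0,0,0,0,0,0,0,0],"grip":[0.015,0.015,0.015,0.015,0.015,0.015,0.015,0.015]}'
python3 - <<'E'
from h import *
for n in("wrist","scene"):
    p=get_image(n); f=p["frame"]
    if n=="scene": f=cv2.resize(f[170:330,280:500],None,fx=3,fy=3)
    cv2.imwrite(f"pics/d5{n}.png",f[:,:,::-1])
E
```

```text
time_s: 13.35
position: [0.5469, 0.302, 0.0305]
tool_rot: [[0.997, 0.081, 0.001], [0.081, -0.997, -0.0], [0.001, 0.0, -1.0]]
ft_force: [-3.1, -4.1, 7.8]
grip_width: 0.022
```

View pics/d5wrist.png

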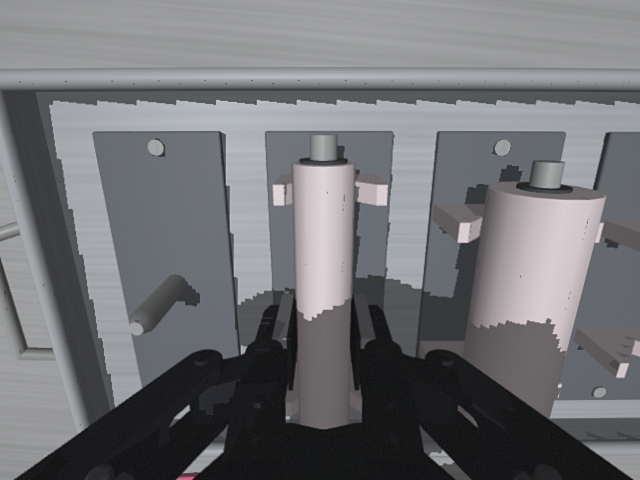

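View pics/d5scene.png

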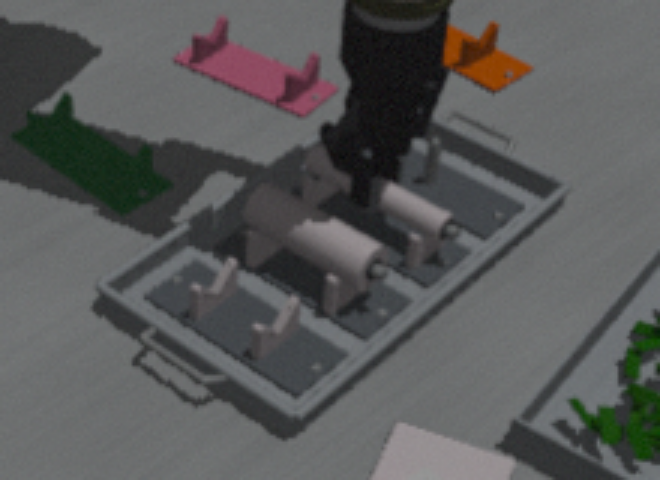

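```bash
python3 -m crank '{"slide":[[0,0,-0.001],[0,0.001,-0.001],[0,0.002,-0.001],[0,0.003,0],[0,0.003,0.001],[0,0.003,0.002],[0,0.003,0.002],[0,0.003,0.002]],"roll":[0,0,0,0,0,0,0,0],"grip":[0.015,0.015,0.015,0.015,0.015,0.015,0.015,0.015]}'
python3 - <<'E'
from h import *
for n in("wrist",):
    p=get_image(n); f=p["frame"]
    cv2.imwrite(f"pics/d6{n}.png",f[:,:,::-1])
E
```

```text
time_s: 14.25
position: [0.5468, 0.2995, 0.0281]
tool_rot: [[0.997, 0.081, 0.001], [0.081, -0.997, 0.0], [0.001, -0.0, -1.0]]
ft_force: [-2.4, -0.6, 6.6]
grip_width: 0.0224
```

View pics/d6wrist.png

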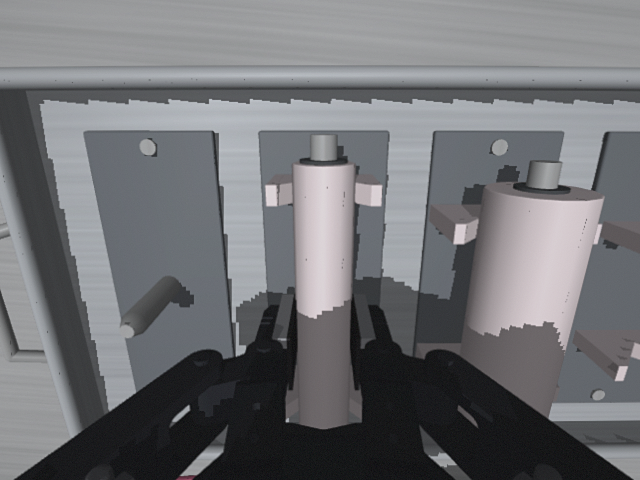

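```bash
python3 -m crank '{"slide":[[0,0,0],[0,0,0],[0,0,0],[0,0,0],[0,0,-0.01],[0,0,-0.03],[0,0,-0.06],[0,0,-0.1]],"roll":[0,0,0,0,0,0,0,0],"grip":[0.042,0.042,0.042,0.042,0.042,0.042,0.042,0.042]}'
python3 plan.py .4513 -.0455 .12 94.65
python3 - <<'E'
from h import *
for n in("wrist",):
    p=get_image(n); f=p["frame"]
    cv2.imwrite(f"pics/d7{n}.png",f[:,:,::-1])
E
```

```text
time_s: 15.1
position: [0.5461, 0.2991, 0.1279]
tool_rot: [[0.997, 0.081, -0.003], [0.081, -0.997, -0.001], [-0.003, 0.001, -1.0]]
ft_force: [0.4, -0.5, 0.1]
grip_width: 0.0417
t 15.1 pos [0.5461 0.2991 0.1279] ang 4.63 slide [-0.1222  0.3358  0.0084] roll 1.5704 grip 0.0417 f [ 0.4 -0.5  0.1] q6 103.2
```

View pics/d7wrist.png

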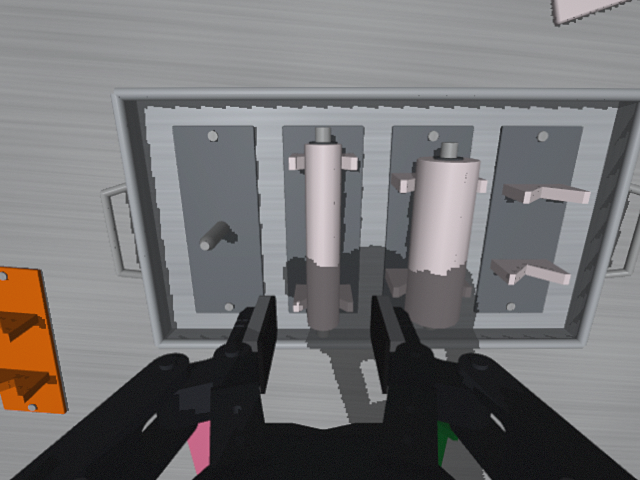

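```bash
python3 -m crank '{"slide":[[-0.01,0.03,0],[-0.025,0.07,0],[-0.04,0.11,0],[-0.055,0.15,0],[-0.07,0.19,0],[-0.085,0.23,0],[-0.1,0.27,0],[-0.11,0.3,0]],"roll":[-0.13,-0.26,-0.4,-0.54,-0.68,-0.82,-0.96,-1.1],"grip":[0.065,0.065,0.065,0.065,0.065,0.065,0.065,0.065]}'
python3 plan.py .4513 -.0455 .12 94.65
```

```text
time_s: 15.95
position: [0.4611, -0.009, 0.128]
tool_rot: [[0.383, 0.924, 0.001], [0.924, -0.383, -0.0], [0.0, 0.001, -1.0]]
ft_force: [0.5, -0.3, 0.5]
grip_width: 0.0654
t 15.95 pos [ 0.4611 -0.009   0.128 ] ang 67.47 slide [-0.0374  0.0049  0.008 ] roll -0.4744 grip 0.0654 f [ 0.5 -0.3  0.5] q6 6.7
```

```bash
python3 -m crank '{"slide":[[-0.02,0.001,0],[-0.034,0.003,0.01],[-0.037,0.005,0.02],[-0.037,0.005,0.03],[-0.037,0.005,0.03],[-0.037,0.005,0.03],[-0.037,0.005,0.03],[-0.037,0.005,0.03]],"roll":[-0.13,-0.26,-0.4,-0.474,-0.474,-0.474,-0.474,-0.474],"grip":[0.065,0.065,0.065,0.065,0.065,0.065,0.065,0.065]}'
python3 plan.py .4513 -.0455 .005 94.65; python3 ov.py .4513 -.0455 .024 94.65 .021
python3 - <<'E'
from h import *
for n in("wrist",):
    p=get_image(n); f=p["frame"]
    cv2.imwrite(f"pics/d8{n}.png",f[:,:,::-1])
E
```

```text
time_s: 16.75
position: [0.4522, -0.0433, 0.0978]
tool_rot: [[-0.075, 0.997, 0.001], [0.997, 0.075, -0.0], [-0.0, 0.001, -1.0]]
ft_force: [0.5, 0.4, 0.6]
grip_width: 0.0647
t 16.75 pos [ 0.4522 -0.0433  0.0978] ang 94.3 slide [-0.0021 -0.0011  0.0928] roll -0.0061 grip 0.0647 f [0.5 0.4 0.6] q6 -24.8
[[321.8 286.9]
 [321.6 257.6]
 [321.4 226.6]]
```

View pics/d8wrist.png

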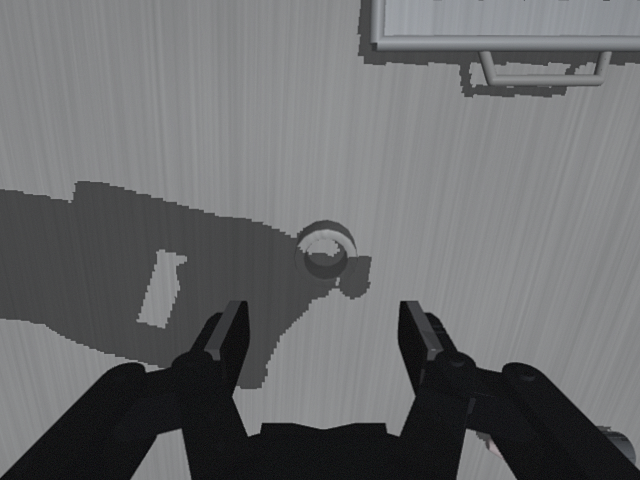

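```bash
python3 -m crank '{"slide":[[-0.002,0,0.03],[-0.002,0,0.055],[-0.002,0,0.075],[-0.002,0,0.086],[-0.002,0,0.092],[-0.002,0,0.093],[-0.002,0,0.093],[-0.002,0,0.093]],"roll":[-0.006,-0.006,-0.006,-0.006,-0.006,-0.006,-0.006,-0.006],"grip":[0.065,0.065,0.065,0.065,0.065,0.065,0.065,0.03]}'
python3 -m crank '{"slide":[[0,0,0],[0,0,0],[0,0,0],[0,0,0],[0,0,0],[0,0,0],[0,0,-0.01],[0,0,-0.03]],"roll":[0,0,0,0,0,0,0,0],"grip":[0.03,0.03,0.03,0.03,0.03,0.03,0.03,0.03]}'
python3 plan.py .5418 .3785 .13 94.65
```

```text
time_s: 17.65
position: [0.4524, -0.0454, 0.0049]
tool_rot: [[-0.081, 0.997, 0.001], [0.997, 0.081, -0.0], [-0.001, 0.001, -1.0]]
ft_force: [0.2, 0.1, -0.5]
grip_width: 0.0521
time_s: 18.45
position: [0.4515, -0.0451, 0.0345]
tool_rot: [[-0.082, 0.997, -0.002], [0.997, 0.082, 0.001], [0.001, -0.002, -1.0]]
ft_force: [0.5, 0.1, -0.2]
grip_width: 0.0408
t 18.45 pos [ 0.4515 -0.0451  0.0345] ang 94.68 slide [ 0.415   0.1244 -0.0954] roll 0.0004 grip 0.0408 f [ 0.5  0.1 -0.2] q6 -25.4
```

```bash
python3 -m crank '{"slide":[[0.01,0.003,-0.03],[0.03,0.008,-0.06],[0.06,0.018,-0.085],[0.1,0.03,-0.096],[0.14,0.042,-0.096],[0.18,0.054,-0.096],[0.22,0.066,-0.096],[0.26,0.078,-0.096]],"roll":[0,0,0,0,0,0,0,0],"grip":[0.03,0.03,0.03,0.03,0.03,0.03,0.03,0.03]}'
python3 -m crank '{"slide":[[0.04,0.012,0],[0.08,0.024,0],[0.115,0.035,0],[0.14,0.042,0],[0.152,0.045,0],[0.155,0.0464,0],[0.155,0.0464,0],[0.155,0.0464,0]],"roll":[0,0,0,0,0,0,0,0],"grip":[0.03,0.03,0.03,0.03,0.03,0.03,0.03,0.03]}'
python3 plan.py .5418 .3785 .07 94.65
python3 - <<'E'
from h import *
for n in("wrist","scene"):
    p=get_image(n); f=p["frame"]
    if n=="scene": f=cv2.resize(f[130:290,320:540],None,fx=3,fy=3)
    else:
        print(proj(p,[[.5418,.3785,.049],[.5418,.3785,.007]]))
    cv2.imwrite(f"pics/d9{n}.png",f[:,:,::-1])
E
```

```text
time_s: 19.25
position: [0.5085, 0.2219, 0.1311]
tool_rot: [[-0.082, 0.997, 0.0], [0.997, 0.082, -0.0], [-0.0, 0.0, -1.0]]
ft_force: [1.5, -0.8, -0.7]
grip_width: 0.0409
time_s: 20.05
position: [0.5423, 0.3772, 0.1306]
tool_rot: [[-0.08, 0.997, -0.0], [0.997, 0.08, -0.0], [-0.0, -0.0, -1.0]]
ft_force: [0.2, 0.1, -1.5]
grip_width: 0.0412
t 20.05 pos [0.5423 0.3772 0.1306] ang 94.61 slide [ 0.0013 -0.0004  0.0606] roll -0.0007 grip 0.0412 f [ 0.2  0.1 -1.5] q6 20.0
[[322.81737554 248.55673706]
 [322.90441278 230.25398953]]
```

View pics/d9wrist.png

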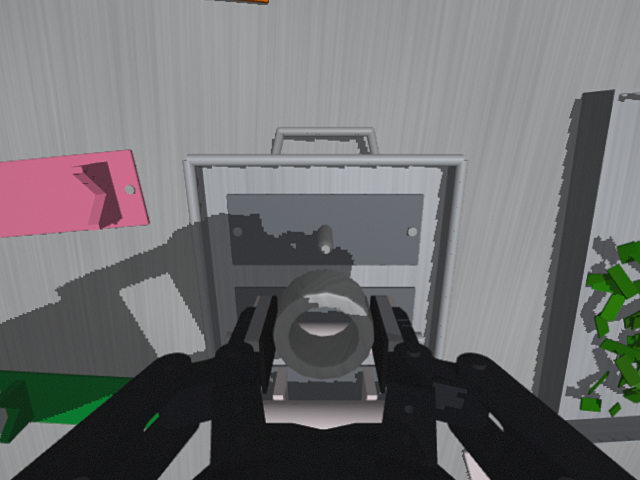

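View pics/d9scene.png

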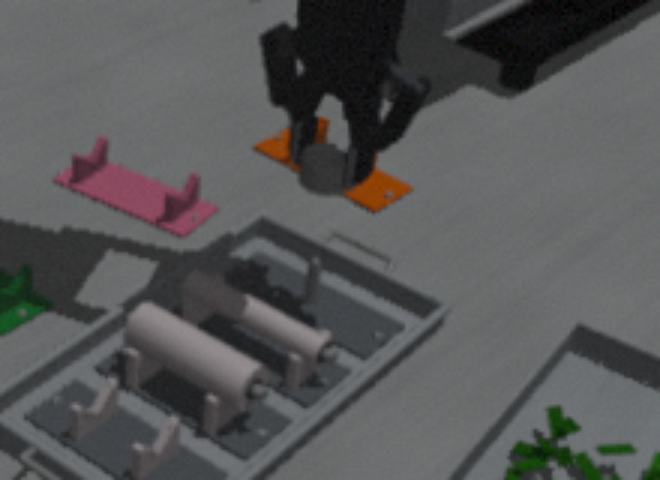

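```bash
python3 -m crank '{"slide":[[0.001,0.0005,0.02],[0.001,0.0005,0.045],[0.001,0.0005,0.06],[0.001,0.0005,0.068],[0.001,0.0005,0.076],[0.001,0.0005,0.084],[0.001,0.0005,0.09],[0.001,0.0005,0.095]],"roll":[0,0,0,0,0,0,0,0],"grip":[0.03,0.03,0.03,0.03,0.03,0.03,0.03,0.03]}'
python3 - <<'E'
from h import *
for n in("wrist","scene"):
    p=get_image(n); f=p["frame"]
    if n=="scene": f=cv2.resize(f[130:290,320:540],None,fx=3,fy=3)
    cv2.imwrite(f"pics/e1{n}.png",f[:,:,::-1])
E
```

```text
time_s: 20.95
position: [0.5428, 0.3795, 0.0351]
tool_rot: [[-0.081, 0.997, 0.0], [0.997, 0.081, 0.0], [0.0, 0.0, -1.0]]
ft_force: [0.4, -1.1, -1.3]
grip_width: 0.0408
```

View pics/e1wrist.png

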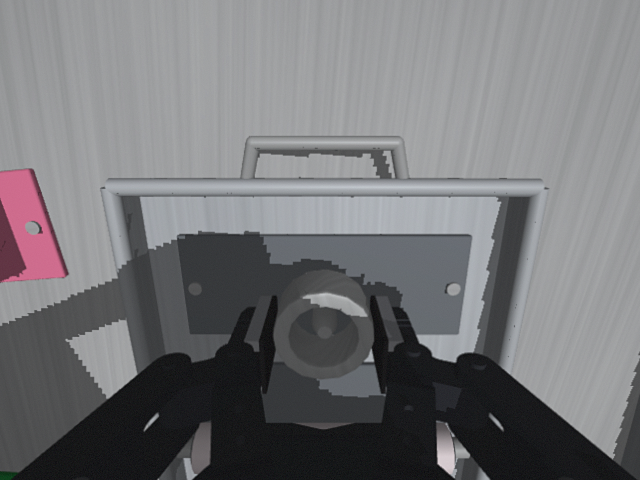

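View pics/e1scene.png

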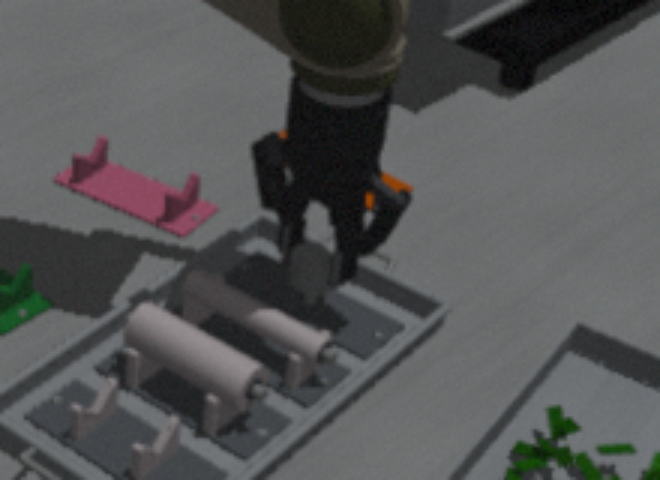

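```bash
python3 -m crank '{"slide":[[0,0,0.006],[0,0,0.012],[0,0,0.017],[0,0,0.02],[0,0,0.022],[0,0,0.023],[0,0,0.023],[0,0,0.023]],"roll":[0,0,0,0,0,0,0,0],"grip":[0.03,0.03,0.03,0.03,0.03,0.03,0.03,0.03]}'
python3 plan.py .5418 .379 .012 94.65
```

```text
time_s: 21.85
position: [0.5428, 0.3795, 0.0125]
tool_rot: [[-0.082, 0.997, 0.0], [0.997, 0.082, 0.0], [0.0, 0.0, -1.0]]
ft_force: [1.1, 0.1, -1.2]
grip_width: 0.0411
t 21.85 pos [0.5428 0.3795 0.0125] ang 94.68 slide [-0.0004 -0.001   0.0005] roll 0.0005 grip 0.0411 f [ 1.1  0.1 -1.2] q6 20.1
```

```bash
python3 -m crank '{"slide":[[0,0,0.0005],[0,0,0.001],[0,0,0.001],[0,0,0.001],[0,0,0.001],[0,0,0.001],[0,0,0.001],[0,0,0.001]],"roll":[0,0,0,0,0,0,0,0],"grip":[0.03,0.03,0.03,0.055,0.055,0.055,0.055,0.055]}'
python3 -m crank '{"slide":[[0,0,-0.02],[0,0,-0.05],[0,0,-0.09],[0,0,-0.12],[-0.02,0,-0.12],[-0.05,-0.01,-0.12],[-0.09,-0.02,-0.12],[-0.13,-0.03,-0.12]],"roll":[0,0,0,0,0.1,0.22,0.35,0.49],"grip":[0.055,0.055,0.055,0.055,0.055,0.055,0.055,0.055]}'
python3 plan.py .4511 -.3431 .12 -12.64
python3 - <<'E'
from h import *
p=get_image("top"); f=p["frame"]
f=cv2.resize(f[170:270,190:350],None,fx=5,fy=5)
cv2.imwrite(f"pics/e2.png",f[:,:,::-1])
E
```

```text
time_s: 22.65
position: [0.5427, 0.3794, 0.0112]
tool_rot: [[-0.082, 0.997, -0.0], [0.997, 0.082, -0.0], [-0.0, -0.0, -1.0]]
ft_force: [-0.2, -0.5, 0.1]
grip_width: 0.055
time_s: 23.45
position: [0.5228, 0.2463, 0.1313]
tool_rot: [[0.401, 0.916, 0.0], [0.916, -0.401, 0.0], [0.0, 0.0, -1.0]]
ft_force: [1.2, -1.0, 1.2]
grip_width: 0.0555
t 23.45 pos [0.5228 0.2463 0.1313] ang 66.34 slide [-0.5686  0.1709  0.0113] roll 1.3784 grip 0.0555 f [ 1.2 -1.   1.2] q6 37.2
```

View pics/e2.png

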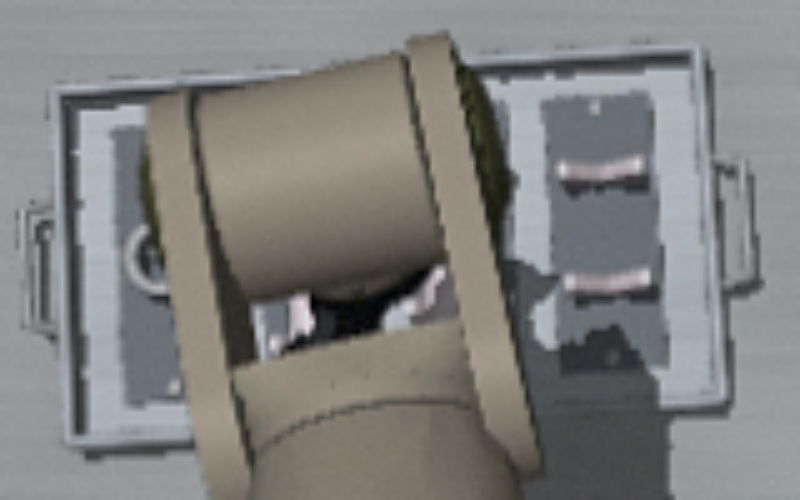

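```bash
python3 -m crank '{"slide":[[-0.03,0.009,0],[-0.07,0.021,0],[-0.11,0.033,0],[-0.15,0.045,0],[-0.19,0.057,0],[-0.23,0.07,0],[-0.27,0.081,0],[-0.31,0.093,0]],"roll":[0.1,0.23,0.36,0.49,0.62,0.75,0.88,1.01],"grip":[0.055,0.055,0.055,0.055,0.055,0.055,0.055,0.055]}'
python3 plan.py .4511 -.3431 .10 -12.64
```

```text
time_s: 24.3
position: [0.4852, -0.0756, 0.1315]
tool_rot: [[0.989, 0.147, 0.0], [0.147, -0.989, -0.0], [0.0, 0.0, -1.0]]
ft_force: [0.1, 0.6, -0.8]
grip_width: 0.0548
t 24.3 pos [ 0.4852 -0.0756  0.1315] ang 8.44 slide [-0.073   0.2596  0.0315] roll 0.3679 grip 0.0548 f [ 0.1  0.6 -0.8] q6 58.9
```

```bash
python3 -m crank '{"slide":[[-0.01,0.04,0],[-0.02,0.08,0],[-0.034,0.12,0],[-0.045,0.16,0],[-0.056,0.2,0.01],[-0.067,0.24,0.02],[-0.073,0.26,0.03],[-0.073,0.26,0.03]],"roll":[0.05,0.1,0.15,0.2,0.25,0.3,0.35,0.368],"grip":[0.055,0.055,0.055,0.055,0.055,0.055,0.055,0.055]}'
python3 plan.py .4511 -.3431 .004 -12.64;python3 ov.py .4511 -.3431 .018 -12.64 .051
python3 - <<'E'
from h import *
p=get_image("wrist"); cv2.imwrite("pics/e3.png",p["frame"][:,:,::-1])
E
```

```text
time_s: 25.1
position: [0.452, -0.3437, 0.0997]
tool_rot: [[0.976, -0.219, -0.001], [-0.219, -0.976, 0.001], [-0.002, -0.001, -1.0]]
ft_force: [0.4, 0.9, -0.7]
grip_width: 0.0551
t 25.1 pos [ 0.452  -0.3437  0.0997] ang -12.62 slide [-0.0009 -0.0003  0.0957] roll 0.0003 grip 0.0551 f [ 0.4  0.9 -0.7] q6 53.4
[[323.4 317.4]
 [323.5 250.5]
 [323.6 173.7]]
```

View pics/e3.png

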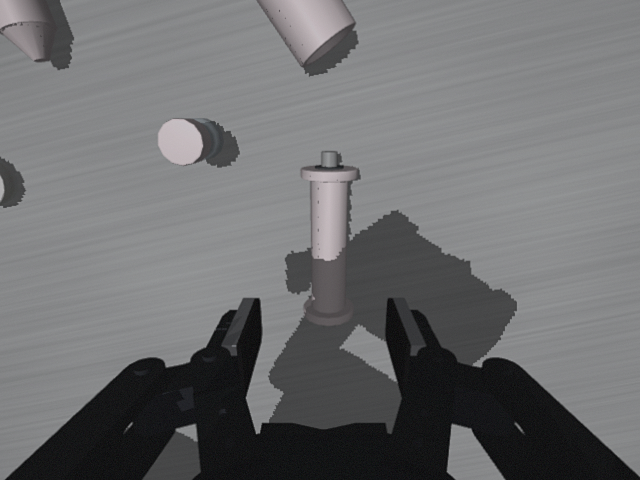

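```bash
python3 -m crank '{"slide":[[0,0.002,0.03],[0,0.002,0.055],[0,0.002,0.075],[0,0.002,0.086],[0,0.002,0.092],[0,0.002,0.095],[0,0.002,0.095],[0,0.002,0.095]],"roll":[0,0,0,0,0,0,0,0],"grip":[0.055,0.055,0.055,0.055,0.055,0.055,0.055,0.015]}'
python3 -m crank '{"slide":[[0,0,0],[0,0,0],[0,0,0],[0,0,0],[0,0,0],[0,0,0],[0,0,-0.01],[0,0,-0.03]],"roll":[0,0,0,0,0,0,0,0],"grip":[0.015,0.015,0.015,0.015,0.015,0.015,0.015,0.015]}'
python3 plan.py .5605 .1452 .13 4.65
```

```text
time_s: 26.0
position: [0.4528, -0.3442, 0.007]
tool_rot: [[0.977, -0.214, 0.001], [-0.214, -0.977, -0.001], [0.001, 0.001, -1.0]]
ft_force: [-0.6, -0.8, -0.1]
grip_width: 0.0417
time_s: 26.8
position: [0.4519, -0.3433, 0.0358]
tool_rot: [[0.977, -0.214, -0.002], [-0.214, -0.977, 0.003], [-0.003, -0.002, -1.0]]
ft_force: [-0.2, 0.2, 0.0]
grip_width: 0.0225
t 26.8 pos [ 0.4519 -0.3433  0.0358] ang -12.36 slide [ 0.0013 -0.5007 -0.0931] roll -0.2969 grip 0.0225 f [-0.2  0.2  0. ] q6 53.2
```

```bash
python3 -m crank '{"slide":[[0,-0.01,-0.03],[0,-0.035,-0.06],[0,-0.07,-0.085],[0,-0.11,-0.093],[0,-0.15,-0.093],[0,-0.19,-0.093],[0,-0.23,-0.093],[0,-0.27,-0.093]],"roll":[0,-0.05,-0.1,-0.15,-0.2,-0.25,-0.28,-0.297],"grip":[0.015,0.015,0.015,0.015,0.015,0.015,0.015,0.015]}'
python3 plan.py .5605 .1452 .13 4.65
```

```text
time_s: 27.6
position: [0.5102, -0.0786, 0.1298]
tool_rot: [[0.997, 0.082, -0.0], [0.082, -0.997, 0.0], [0.0, -0.0, -1.0]]
ft_force: [0.7, -0.2, -0.1]
grip_width: 0.0223
t 27.6 pos [ 0.5102 -0.0786  0.1298] ang 4.72 slide [ 6.860e-02 -2.189e-01 -2.000e-04] roll 0.0012 grip 0.0223 f [ 0.7 -0.2 -0.1] q6 63.4
```

```bash
python3 -m crank '{"slide":[[0.012,-0.04,0],[0.024,-0.08,0],[0.037,-0.12,0],[0.05,-0.16,0],[0.06,-0.195,0],[0.067,-0.214,0],[0.0686,-0.219,0.02],[0.0686,-0.219,0.045]],"roll":[0,0,0,0,0,0,0,0],"grip":[0.015,0.015,0.015,0.015,0.015,0.015,0.015,0.015]}'
python3 plan.py .5605 .1452 .024 4.65
python3 chk.py .0125 .051 .018
python3 - <<'E'
from h import *
p=get_image("wrist"); cv2.imwrite("pics/e4.png",p["frame"][:,:,::-1])
E
```

```text
time_s: 28.4
position: [0.5613, 0.1449, 0.0849]
tool_rot: [[0.997, 0.083, 0.003], [0.083, -0.997, 0.0], [0.003, -0.0, -1.0]]
ft_force: [0.6, -0.4, -1.0]
grip_width: 0.0229
t 28.4 pos [0.5613 0.1449 0.0849] ang 4.77 slide [-0.0009 -0.0004  0.0609] roll 0.0021 grip 0.0229 f [ 0.6 -0.4 -1. ] q6 88.0
predicted end: sides/centre/top [[276.3, 207.2], [324.6, 207.2], [373.0, 207.2], [324.8, 220.0]]
for +10mm [[324.9, 189.3]]
```

View pics/e4.png

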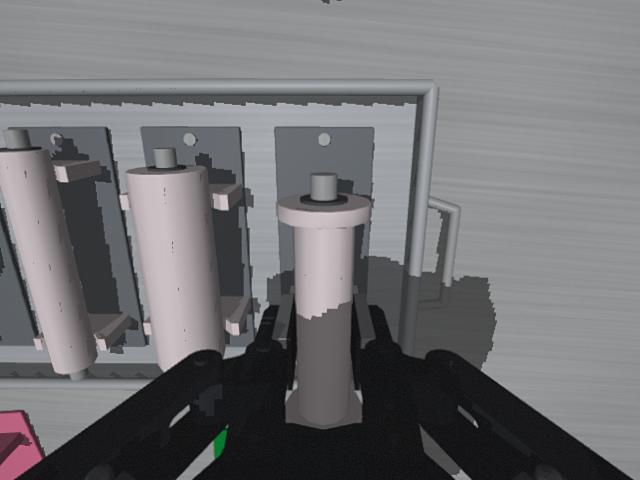

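```bash
python3 -m crank '{"slide":[[-0.001,0,0.012],[-0.001,0,0.026],[-0.001,0,0.038],[-0.001,0,0.047],[-0.001,0,0.053],[-0.001,0,0.056],[-0.001,0,0.058],[-0.001,0,0.059]],"roll":[0.002,0.002,0.002,0.002,0.002,0.002,0.002,0.002],"grip":[0.015,0.015,0.015,0.015,0.015,0.015,0.015,0.015]}'
python3 - <<'E'
from h import *
p=get_image("wrist"); cv2.imwrite("pics/e5.png",p["frame"][:,:,::-1])
print(observe()["ft_force"],observe()["position"])
E
```

```text
time_s: 29.3
position: [0.56, 0.1435, 0.0255]
tool_rot: [[0.997, 0.079, 0.001], [0.079, -0.997, 0.0], [0.001, -0.0, -1.0]]
ft_force: [-0.9, 0.7, 2.7]
grip_width: 0.0225
[ 0.47727582  0.24894185 -0.76196353] [0.56001503 0.14359296 0.02554294]
```

View pics/e5.png

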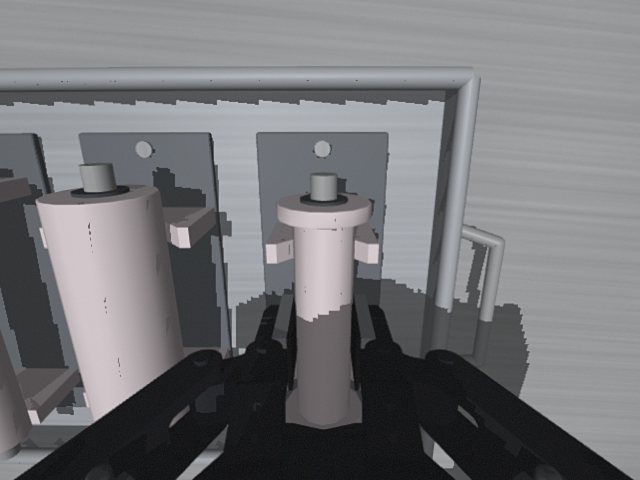

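```bash
python3 -m crank '{"slide":[[0,0,0.001],[0,0,0.0015],[0,0,0.002],[0,0,0.002],[0,0,0.002],[0,0,0.002],[0,0,0.002],[0,0,0.002]],"roll":[0,0,0,0,0,0,0,0],"grip":[0.015,0.015,0.015,0.015,0.015,0.015,0.015,0.015]}'
```

```text
time_s: 30.15
position: [0.5602, 0.144, 0.0249]
tool_rot: [[0.997, 0.08, 0.002], [0.08, -0.997, 0.001], [0.002, -0.0, -1.0]]
ft_force: [-3.8, 2.5, 11.6]
grip_width: 0.0225
```

```bash
python3 -m crank '{"slide":[[0,-0.0005,-0.001],[0,-0.001,-0.001],[0,-0.001,-0.0005],[0,-0.001,-0.0005],[0,-0.001,-0.0005],[0,-0.001,-0.0005],[0,-0.001,-0.0005],[0,-0.001,-0.0005]],"roll":[0,0,0,0,0,0,0,0],"grip":[0.015,0.015,0.015,0.015,0.042,0.042,0.042,0.042]}'
python3 -m crank '{"slide":[[0,0,-0.01],[0,0,-0.03],[0,0,-0.06],[0,0,-0.1],[0,0,-0.13],[-0.03,0.02,-0.15],[-0.07,0.05,-0.15],[-0.11,0.09,-0.15]],"roll":[0,0,0,0,0,0,0,0],"grip":[0.042,0.042,0.042,0.042,0.042,0.042,0.042,0.042]}'
python3 -m crank '{"slide":[[-0.01,0.04,0],[-0.02,0.08,0],[-0.03,0.12,0],[-0.04,0.16,0],[-0.04,0.2,0],[-0.04,0.2,0],[-0.04,0.2,0],[-0.04,0.2,0]],"roll":[0,0,0,0,0,0,0,0],"grip":[0.042,0.042,0.042,0.042,0.042,0.042,0.042,0.042]}'
python3 - <<'E'
from h import *
for n in("top","scene"):
    p=get_image(n); f=p["frame"]
    if n=="scene": f=cv2.resize(f[180:310,300:480],None,fx=4,fy=4,interpolation=2)
    else:
        cv2.imwrite("pics/e6full.png",f[:,:,::-1]); f=cv2.resize(f[170:270,190:350],None,fx=5,fy=5,interpolation=2)
    cv2.imwrite(f"pics/e6{n}.png",f[:,:,::-1])
E
```

```text
time_s: 30.95
position: [0.5596, 0.1445, 0.0236]
tool_rot: [[0.997, 0.079, -0.0], [0.079, -0.997, 0.0], [-0.0, -0.0, -1.0]]
ft_force: [0.4, 0.6, 0.0]
grip_width: 0.0421
time_s: 31.75
position: [0.46, 0.0508, 0.1749]
tool_rot: [[0.997, 0.081, 0.002], [0.081, -0.997, -0.0], [0.002, 0.0, -1.0]]
ft_force: [1.6, -0.6, -1.2]
grip_width: 0.042
time_s: 32.55
position: [0.4373, -0.1506, 0.1741]
tool_rot: [[0.997, 0.08, 0.0], [0.08, -0.997, 0.0], [0.0, -0.0, -1.0]]
ft_force: [0.9, -0.1, -0.7]
grip_width: 0.042
```

View pics/e6top.png

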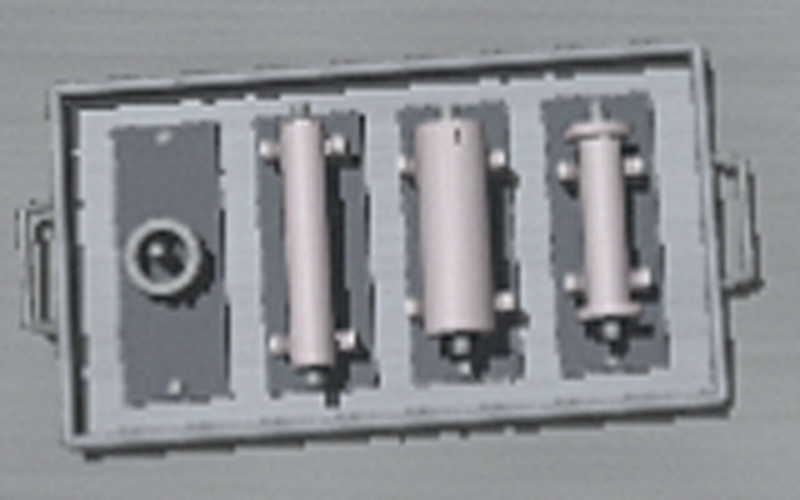

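View pics/e6scene.png

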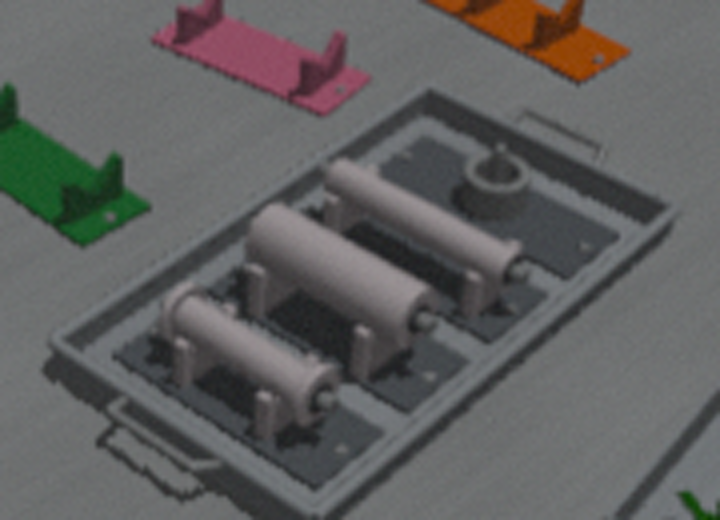

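View pics/e6full.png

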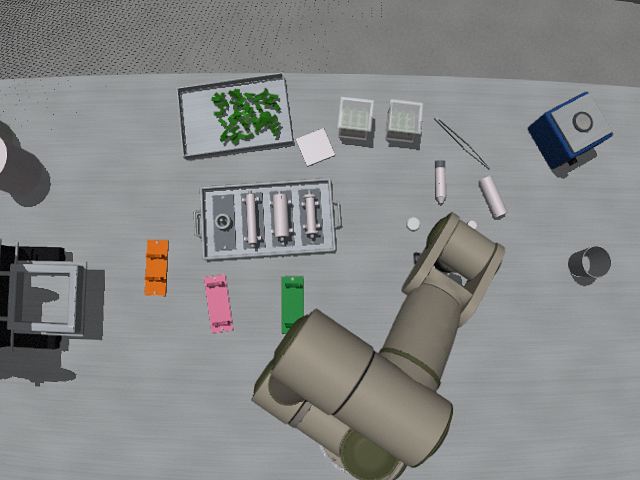

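Run:
```python
from h import *
p=get_image("top")
a=np.radians(4.65);X=np.array([np.cos(a),np.sin(a)]);Y=np.array([-X[1],X[0]])
for n,pts,z,c in [("guide barrel",[(301,119),(313,367)],.036,(.5473,.3001)),("drive barrel",[(449,120),(460,334)],.044,(.5535,.222)),("flanged",[(597,124),(610,318)],.036,(.56,.1455)),("collar",[(166,257)],.031,(.5418,.3787))]:
    w=ray(p,(np.array(pts)+.5)/5-.5+[190,170],z); d=w[0]-w[-1]; m=w.mean(0)[:2]-c
    print(n,"len",np.linalg.norm(d).round(4),"ang",np.degrees(np.arctan2(d[1],d[0])).round(2),"off x,y mm",(m@X*1e3).round(1),(m@Y*1e3).round(1))
```

```text
guide barrel len 0.1321 ang 4.48 off x,y mm 1.5 1.0
drive barrel len 0.1133 ang 4.23 off x,y mm 3.4 0.8
flanged len 0.1033 ang 4.69 off x,y mm 2.2 -0.2
collar len 0.0 ang 0.0 off x,y mm -1.3 -2.1
```

All are within tolerance; the look-alikes are unmoved in the top view, and the gripper is clear of everything. I'm handing in the job.

```bash
python3 -c "
from rig import *
print(close_job())"
```

```text
the job is handed in; nothing more can be done
None
```

All three rollers and the collar are in their places in the washing tray, and I handed the job in at about 33 s of the 102 s allowed. `close_job()` gives no verdict, so the results below are from my own last checks.

| Part | Lengthwise offset | Sideways offset | Angle to tray line |
|---|---|---|---|
| Drive roller (wide cradle) | 3.4 mm | 0.8 mm | about 0.4° |
| Guide roller (long cradle) | 1.5 mm | 1.0 mm | about 0.2° |
| Flanged roller (short cradle) | 2.2 mm | 0.2 mm | about 0.1° |

- **Collar:** it lies flat over the post, about 2.5 mm off centre.
- **Flanged roller:** in the pictures both flanges hang outside the cradle plates.
- **Measuring:** offsets come from the top camera, whose calibration is good to about 2 mm. I did not measure seated heights separately. I judged them from the contact forces, the tool height at release and the pictures.
- **Guide roller correction:** it first touched one flank of its notches about 2 mm high. I shifted it 3 mm sideways before letting go, and it then seated.
- **Flanged roller force:** it met about 12 N of contact force while being lowered, so I backed off slightly and then released it.
- **Look-alikes:** the film core and sample tube show no movement in the top view. The green, pink and orange cradles were not touched.

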